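Rack the long circuit card

ROBOT

A 6-joint arm with a two-finger parallel gripper is mounted at the origin on a cart in front of the work surface, level with it; the furniture and walls round the work are solid. World frame = base frame: x ahead of the robot, y to its left, z up, the work surface at z = 0. Lengths are in mm, angles in rad, forces in N, time in s.
With the tool pointing down it reaches from about 300 to 775 mm from the base axis. Payload 14.6 kg.
Tool frame: the origin (TCP) lies between the finger pads; the fingertips stand ahead of it and the grasp point (between the pads) lies 11 mm behind it (manip.finger_overhang is the z of the fingertips in the tool frame, in mm); z points along the fingers, y is the line along which they close (so a half turn about z gives the same grasp; the last joint's range is limited). The gripper opens to 94 mm and grips with 3 to 60 N. Pads are 16 mm wide; open, the fingers measure 119 mm over their backs; the gripper's body (75 mm by 177 mm) begins 78 mm behind the grasp point.
Start: joints at [1.096, 0.3, 1.521, -0, 1.321, -0.067], TCP at [218.121, 504.889, 213.446] pointing down, gripper open.
Joint ranges: [-3.03, 3.03], [-0.79, 2.21], [0.23, 2.52], [-1.04, 4.18], [0, 3.07], [-2.55, 2.55]. Speed limits (rad/s): [2.22, 2.22, 2.57, 3.14, 3.14, 3.14].

INTERFACE

Orientations are given as [roll, pitch, yaw] about the fixed x, y, z axes, in that order (R = Rz(yaw) Ry(pitch) Rx(roll)).
In Python, from cell import manip gives the robot as it stands.
- The arm moves only by the tool jog_arm, never from a script. Its argument "series" is a list of rows, each a list of 7 numbers: the shift along the world's x, y, z as a fraction of full scale, then the turn, a rotation vector about the world's x, y, z as a fraction of full scale, then the closure, from 0 (fully open) to 1 (shut). In form: [[dx, dy, dz, wx, wy, wz, fingers], ...]. A call has 1 to 8 rows; each row is the pose to reach, as a shift and turn from the pose commanded when the call began; what a row does not reach only later rows make up. Full scale, the value 1, is 120 mm for a shift and 90 degrees for a turn. A row lasts 1/12 s, in which the tool goes at most 41.7 mm and 7.16 degrees, less where a joint would pass 70% of its speed; a pose out of reach is approached as far as the arm can. A call with a number of a shift or a turn outside -1 to 1 is refused whole. A call with a gripper value outside its range is refused whole. The fingers move at their own pace and stop on an object; "grip_force" is the grip in N (left out, the last holds). Time passes only in rows, so rows that repeat a pose let the fingers close. It gives the time, the measured TCP pose, the force, the opening and the grip force at its end, in the units of the state.
- manip.read_state(): the state, without advancing time (a new reading comes with each control period).
- manip.camera(name): name is "side" or "top"; returns a dict with "frame" (420x560x3 uint8, red, green, blue), "vfov" (degrees; the focal length in pixels is half the picture's height over the tangent of half this angle, whatever the lens; pixels are square), "cx", "cy" (the principal point, pixels), "R" (3x3) and "t" (3): a world point X has camera coordinates R X + t. Camera axes: x right, y down, z forward; pixel columns grow to the right and rows downward; lengths in mm; the calibration is good to about 2 mm. A picture is of the moment at which its call begins. There is no depth.
- manip.sign_off(): hands the job in; it is judged then, once.
The state is a dict: "clock": time; "joints": joint angles; "qd": joint speeds; "effort": joint torques, N m; "eef_pos": TCP position; "eef_rot": TCP orientation; "wrist_force": force on the tool from outside, world axes, zero at the start; "moment": the same for the moment, N m; "finger_gap": finger opening in mm; "finger_force": force on a finger pad.
Only numpy, scipy, OpenCV 4.12 (cv2) and the standard library are available. Lean on these libraries where they do the work, as an engineer would, in place of code of your own. Each camera call takes 0.05 s, during which the arm holds its last target. There are 200 camera calls.

TASK

Pick up the long circuit card lying flat on the right-hand desk, lay it on the sloping rest with its connector end down against the lip and let go, then take it again by its top edge. Lower it, without dropping it, into the one empty slot of the rack between the shorter cards, so that it stands upright and fully home with its connector end down. Leave the shorter cards in their slots and do not disturb anything else around.

Things in the scene. Friction and masses are not known exactly. Their poses are not given: they have to be found in the camera images.
- card: Long circuit card: stiff aluminium plate with a green board on its top face, 64 mm wide (x), 110 long (y), 8 thick (z), about 0.12 kg. Origin: centre of its underside; starts flat, z up, on the right desk, whose top is 6 mm above the left table. The last 10 mm at its -y end is the connector tongue, 46 mm wide, 6 thick, brass contacts; the +y end (top edge) is a plain bar 24 mm deep. 
- card_foot (a point): Middle of the card's connector end (end of the tongue, middle of the thickness), 55 mm from the card's centre toward -y; axes as the card's.
- card_top (a point): Middle of the card's top edge (middle of the thickness), 55 mm from the card's centre toward +y; axes as the card's.
- rest: Fixed sloping rest on a dark base 70 x 100 x 6 mm; origin: middle of its underside. A 44 mm wide face rises at 45 degrees toward the rest's +y, 66 mm long, with a lip 14 mm high square to it at the low end. A card laid on it has its y up the slope (0, 0.707, 0.707), z along the face's normal (0, -0.707, 0.707), and overhangs 44 mm at the top, 10 mm each side, with free room behind.
- rest_corner (a point): Middle of the inner corner line where the face of the rest meets its lip; 22 mm above the table; axes as the rest's (x along the corner line, y horizontal, z up). A card on the rest has its foot here, 4 mm out along the face's normal.
- rack: Fixed grey card rack, 94 (x) x 120 (y) mm; origin: middle of its underside. Five slots in a row along y, 20 mm apart, each 12 mm wide (y), 70 mm long (x), floor 8 mm above the table; guide ribs 12 mm deep at both slot ends have pointed tops 54 mm above the table that lead a card in. The second slot from the +y end is empty, the others hold short cards. Either face may look to +y.
- rack_slot (a point): Middle of the floor of the empty slot, 8 mm above the table; axes as the rack's (x along the slot's length, y across it, z up). Where the card's foot must end.
- short_card_0: A short card, 64 mm wide (its x), 8 mm thick (y), 70 mm high (z), standing loose in the rack with its top 78 mm above the table; origin at the middle of its foot. Leave it in its slot.
- short_card_1: A short card, 64 mm wide (its x), 8 mm thick (y), 70 mm high (z), standing loose in the rack with its top 78 mm above the table; origin at the middle of its foot. Leave it in its slot.
- short_card_2: A short card, 64 mm wide (its x), 8 mm thick (y), 70 mm high (z), standing loose in the rack with its top 78 mm above the table; origin at the middle of its foot. Leave it in its slot.
- short_card_3: A short card, 64 mm wide (its x), 8 mm thick (y), 70 mm high (z), standing loose in the rack with its top 78 mm above the table; origin at the middle of its foot. Leave it in its slot.
- kapton_roll: Bystander: roll of amber tape lying flat, 60 mm across, 12 mm high; origin at the centre of its underside.
- tip_dish: Bystander: round pale dish, 60 mm across, 23 mm high; origin at the centre of its underside.
- driver: Bystander: small screwdriver with a turned handle, 100 mm long, 10 mm thick, lying along its y axis; origin at the centre of its underside.
- cutters: Bystander: side cutters with green grips, 108 x 53 mm, 11 mm high, lying; origin at the centre of its underside.
- spudger: Bystander: black flat prying stick, 111 mm long, 10 mm wide, 8 mm high, lying along its y axis; origin at the centre of its underside.
- board_jig: Bystander: black board holder with a small board in it, 95 x 150 mm, 34 mm high, lying; origin at the centre of its underside.
There are look-alikes about, which are no part of the job. What is shaped like the short_card_1 but blue is not meant.

How it is judged:
By the outcome, as a careful person would: the job done as asked, in the order asked, and still so for the second after the job is handed in, with the robot touching nothing.
It also fails if it takes over 54 s, if anything falls off the work surface, if the arm or the gripper's body presses on something with over 40 N, if the wrist force passes 120 N, or if a joint passes its speed limit or range.

## Working session

There is one attempt and no reset: what is moved stays moved. The work goes in short steps, Python scripts to look and compute and a tool call to move; the robot and the scene stay as the last step left them, time stands still between calls to the robot, and variables do not carry over. Pictures are saved under pics/ and viewed, at most 10 in all, crops included, and the job is handed in when it is done.

Besides the shell and the picture viewer there is one more tool, called after ">>>" by a JSON object that holds its "fn" and its "kwargs". jog_arm: Moves the arm, as the interface text tells. Its arguments: {"type":"object","properties":{"series":{"type":"array"},"grip_force":{"type":"number"}},"required":["series"]}

```bash
mkdir -p pics; ls; python3 - <<'E'
from cell import manip
import cv2,json
print(manip.read_state(), manip.finger_overhang)
for n in("top","side"):
    c=manip.camera(n); cv2.imwrite(f"pics/{n}0.png",cv2.resize(c["frame"][:,:,::-1],(800,600),interpolation=cv2.INTER_CUBIC))
    print(n,c["vfov"],c["cx"],c["cy"],c["R"],c["t"],[k for k in c])
E
```

```text
pics
{'clock': 0.0, 'joints': array([ 1.09638165e+00,  3.00444076e-01,  1.52160737e+00,  4.24207321e-05,
        1.32070666e+00, -6.65943605e-02]), 'qd': array([-0.00209891,  0.00105565,  0.00085669,  0.00036333, -0.0001433 ,
        0.00121814]), 'effort': array([-2.72987520e-03, -5.31806839e+01, -3.52729011e+01,  7.07276585e-02,
        2.44428293e-02, -9.23537573e-05]), 'eef_pos': array([218.00346978, 504.66071065, 212.89003053]), 'eef_rot': array([-3.14043251e+00, -1.18553374e-04,  2.73376175e+00]), 'wrist_force': array([-0.20938395,  0.21081133,  0.36212863]), 'moment': array([ 0.00074008, -0.04416013, -0.0152731 ]), 'finger_force': 0.0, 'finger_gap': 93.62705374614423} 8.0
top 54.587191584583955 285.5804997025791 203.404651101215 [[ 3.93223758e-03 -9.99991947e-01 -8.02468283e-04]
 [-9.79807869e-01 -3.69244784e-03 -1.99907242e-01]
 [ 1.99902669e-01  1.57234751e-03 -9.79814498e-01]] [139.39585715 519.61611502 987.97903682] ['frame', 'vfov', 'cx', 'cy', 'R', 't']
side 49.63106915360583 279.4377778900806 208.287974362422 [[ 0.99524521 -0.09731441 -0.00410844]
 [-0.04726963 -0.4456913  -0.89393783]
 [ 0.08516193  0.88988155 -0.44817215]] [-480.72581594  141.08132506 1232.57270068] ['frame', 'vfov', 'cx', 'cy', 'R', 't']
```

View pics/top0.png

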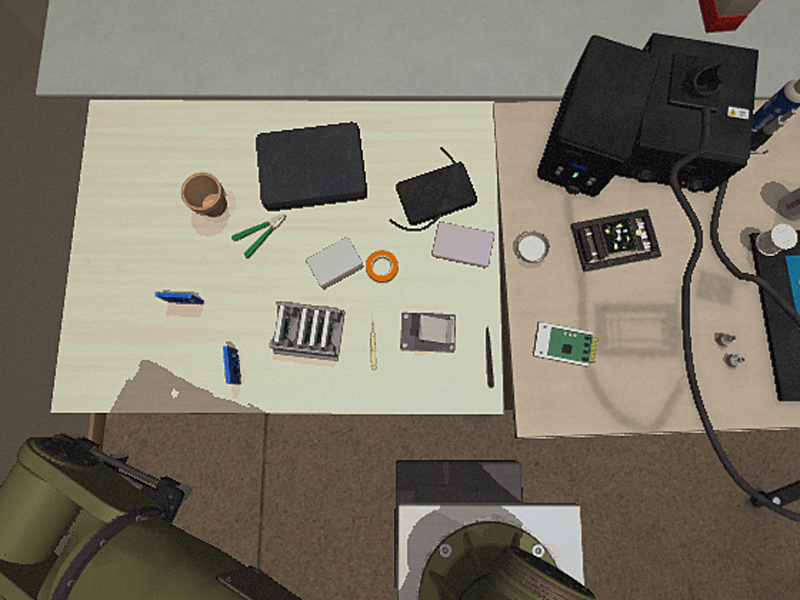

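View pics/side0.png

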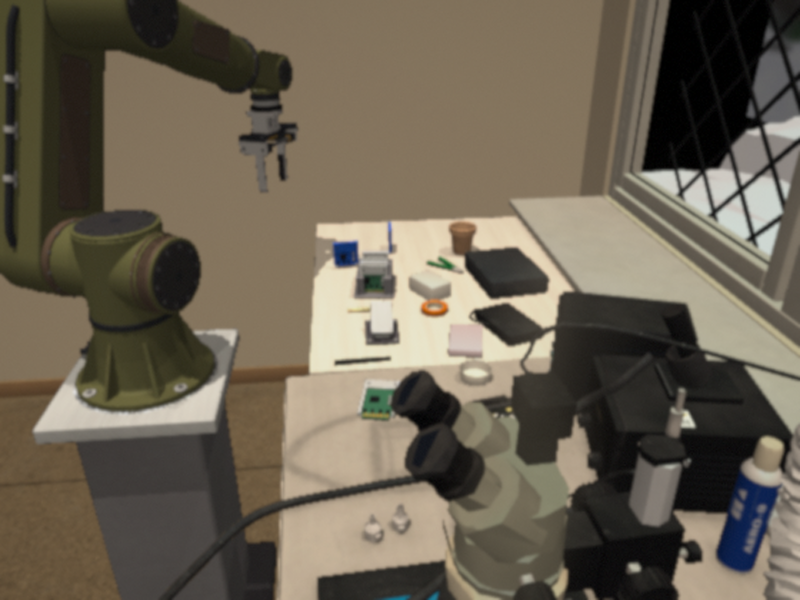

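The only long green card is at (566,343) in top0. The look-alikes are blue cards at (180,297) and (232,363), a white box at (333,262) and the jig board at (616,240). The rest is at (428,332) and the rack at (307,330). I'll check them in a close crop.

```bash
python3 - <<'E'
from cell import manip
import cv2,numpy as np
t=manip.camera("top")["frame"][:,:,::-1]; s=manip.camera("side")["frame"][:,:,::-1]
np.save("t.npy",t); np.save("s.npy",s)
def crop(im,x,y): return cv2.resize(im[y:y+43,x:x+57],(399,301),interpolation=cv2.INTER_CUBIC)
o=np.vstack([np.hstack([crop(t,186,210),crop(t,271,210)]),np.hstack([crop(t,367,218),crop(s,240,170)])])
cv2.imwrite("pics/c1.png",o[:600])
E
```

```text
(no output)
```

View pics/c1.png

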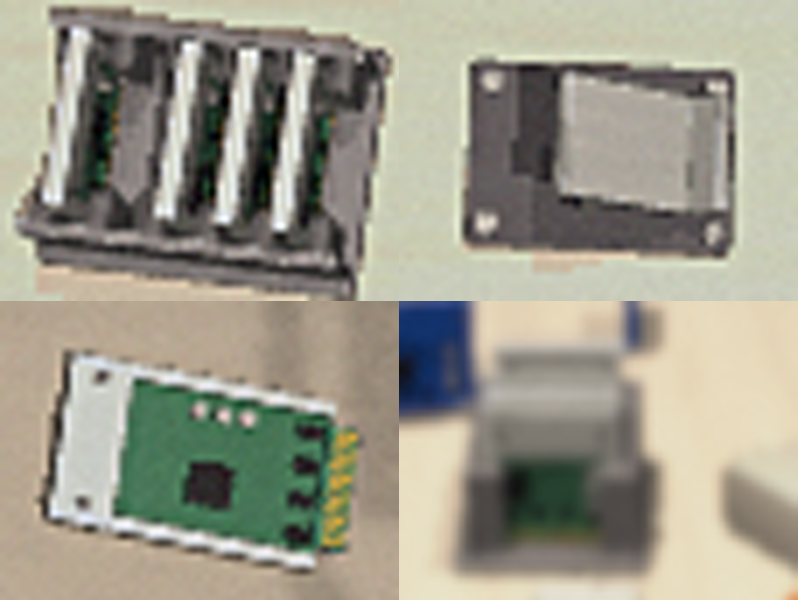

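Crop c1 settles the choices. The card's connector end is to the right (world −y), with its top bar to the left. The rest rises to the left, with its lip at tile (692..725). The rack's empty slot is second from the left, at tile (130,120).

```bash
cat > h.py <<'E'
import numpy as np,cv2
from scipy.optimize import least_squares
from cell import manip
C={n:manip.camera(n) for n in("top","side")}
def f(c): return c["frame"].shape[0]/2/np.tan(np.radians(c["vfov"]/2))
def proj(P,n="top"):
    c=C[n];q=np.atleast_2d(P)@np.array(c["R"]).T+c["t"];return f(c)*q[:,:2]/q[:,2:]+[c["cx"],c["cy"]]
def back(uv,z,n="top"):
    c=C[n];R=np.array(c["R"]);o=-R.T@c["t"]
    d=np.array([[(u-c["cx"])/f(c),(v-c["cy"])/f(c),1] for u,v in np.atleast_2d(uv)])@R
    return o+d*((z-o[2])/d[:,2])[:,None]
def tile(p,x0,y0): return (np.array(p,float)+.5)/7-.5+[x0,y0]
def fit(uv,L,g):
    L=np.array(L,float);W=lambda p:np.c_[L[:,:2]@np.array([[np.cos(p[2]),np.sin(p[2])],[-np.sin(p[2]),np.cos(p[2])]])+p[:2],L[:,2]]
    s=least_squares(lambda p:(proj(W(p))-uv).ravel(),g);return s.x,np.abs(s.fun).max()
E
python3 - <<'E'
from h import *
np.set_printoptions(precision=2,suppress=True)
# rest: image up=+x, left=+y
uv=tile([(72,61),(336,70),(330,257),(67,243)],271,210)
p,e=fit(uv,[(35,50,6),(35,-50,6),(-35,-50,6),(-35,50,6)],[400,-50,0]);print("rest",p,e)
print("corner",back(tile([(294,152)],271,210),22),"topedge",back(tile([(164,135)],271,210),68.7),"face edges",back(tile([(168,75),(159,195)],271,210),68.7))
uv=tile([(72,51),(337,103),(310,269),(47,219)],367,218)
p,e=fit(uv,[(32,55,14),(32,-45,14),(-32,-45,14),(-32,55,14)],[380,-200,0]);print("card",p,e)
# rack bars
t=C["top"]["frame"];x0,y0=186,210;r=cv2.resize(t[y0:y0+43,x0:x0+54],None,fx=7,fy=7,interpolation=cv2.INTER_CUBIC)
m=(r.min(2)>165).astype(np.uint8);n,l,st,ce=cv2.connectedComponentsWithStats(m)
for i in range(1,n):
    if st[i,4]>1000 and 40<ce[i][0]<330 and 60<ce[i][1]<200:
        ys,xs=np.nonzero(l==i);rc=cv2.minAreaRect(np.c_[xs,ys].astype(np.float32));b=back(tile(cv2.boxPoints(rc),x0,y0),78)
        print(st[i],ce[i],back(tile([ce[i]],x0,y0),78)[0],b[:,:2].round(1).tolist())
cs=tile([(55,10),(390,55),(352,297),(37,262)],x0,y0)
print("rack corners z54?",back(cs,20)[:,:2])
E
```

```text
rest [451.74 104.97  -0.04] 0.368400570903475
corner [[451.68  71.07  22.  ]] topedge [[451.32 120.2   68.7 ]] face edges [[472.88 118.77  68.7 ]
 [429.94 121.97  68.7 ]]
card [ 428.66 -145.94   -0.19] 0.45208939177007323
[    0     0   378   301 22472] [101.52  96.68] [462.75 352.23  78.  ] [[497.3, 389.9], [497.8, 256.0], [391.7, 253.2], [391.2, 384.2]]
[ 154   42   47  177 3125] [177.54 129.85] [451.06 324.94  78.  ] [[420.8, 332.3], [483.4, 324.8], [482.2, 317.3], [419.7, 324.8]]
[ 213   49   46  175 3106] [236.2  135.66] [449.08 304.22  78.  ] [[418.9, 311.5], [480.9, 304.2], [479.7, 296.7], [417.8, 304.0]]
[ 272   50   42  180 3112] [291.43 141.96] [446.93 284.72  78.  ] [[416.7, 291.9], [480.0, 285.0], [479.0, 277.4], [415.6, 284.4]]
rack corners z54? [[504.42 383.61]
 [487.77 257.35]
 [397.48 269.02]
 [409.9  385.6 ]]
```

>>> {"fn": "jog_arm", "kwargs": {"series": [[1, -1, 0, 0, 0, -0.4, 0], [1, -1, 0, 0, 0, -0.4, 0], [1, -1, 0, 0, 0, -0.4, 0], [1, -1, 0, 0, 0, -0.4, 0], [1, -1, 0, 0, 0, -0.4, 0], [1, -1, 0, 0, 0, -0.4, 0]], "grip_force": 15}}

```text
clock: 0.8
eef_pos: [339.5, 383.5, 213.5]
eef_rot: [3.141, 0.0, 2.096]
wrist_force: [-0.9, 0.5, -0.0]
finger_gap: 93.8
finger_force: 0.0
```

>>> {"fn": "jog_arm", "kwargs": {"series": [[0.76, -1, 0, 0, 0, -0.46, 0], [0.76, -1, 0, 0, 0, -0.46, 0], [0.76, -1, 0, 0, 0, -0.46, 0], [0.76, -1, 0, 0, 0, -0.46, 0], [0.76, -1, 0, 0, 0, -0.46, 0], [0.76, -1, 0, 0, 0, -0.46, 0], [0.76, -1, 0, 0, 0, -0.46, 0]]}}

```text
clock: 1.38
eef_pos: [429.1, 265.4, 213.4]
eef_rot: [-3.141, -0.0, 1.383]
wrist_force: [0.0, 0.1, -0.3]
finger_gap: 94.0
finger_force: 0.0
```

>>> {"fn": "jog_arm", "kwargs": {"series": [[0, -1, 0, 0, 0, 0, 0], [0, -1, 0, 0, 0, 0, 0], [0, -1, 0, 0, 0, 0, 0]]}}

```text
clock: 1.63
eef_pos: [428.5, 144.4, 213.3]
eef_rot: [-3.141, 0.0, 1.393]
wrist_force: [0.9, 0.1, 0.6]
finger_gap: 93.9
finger_force: 0.0
```

>>> {"fn": "jog_arm", "kwargs": {"series": [[0, -1, 0, 0, 0, 0, 0], [0, -1, 0, 0, 0, 0, 0], [0, -1, 0, 0, 0, 0, 0]]}}

```text
clock: 1.88
eef_pos: [428.8, 23.8, 213.6]
eef_rot: [3.141, -0.0, 1.392]
wrist_force: [0.4, 0.6, -0.0]
finger_gap: 94.1
finger_force: 0.0
```

>>> {"fn": "jog_arm", "kwargs": {"series": [[0, -1, -0.5, 0, 0, 0, 0], [0, -1, -0.5, 0, 0, 0, 0], [0, -1, -0.5, 0, 0, 0, 0], [0, -1, -0.5, 0, 0, 0, 0]]}}

```text
clock: 2.22
eef_pos: [428.3, -97.7, 151.1]
eef_rot: [-3.139, 0.0, 1.388]
wrist_force: [1.1, 1.1, 0.6]
finger_gap: 94.1
finger_force: 0.0
```

>>> {"fn": "jog_arm", "kwargs": {"series": [[0, -0.43, -0.8, 0, 0, 0, 0], [0, -0.43, -0.8, 0, 0, 0, 0], [0, -0.43, -0.8, 0, 0, 0, 0], [0, -0.43, -0.8, 0, 0, 0, 0], [0, -0.43, -0.8, 0, 0, 0, 0]]}}

```text
clock: 2.63
eef_pos: [429.4, -145.8, 57.3]
eef_rot: [-3.14, -0.001, 1.387]
wrist_force: [0.5, 1.0, 0.6]
finger_gap: 93.8
finger_force: 0.0
```

```bash
python3 - <<'E'
from h import *
t=C["top"]["frame"][:,:,::-1];s=C["side"]["frame"][:,:,::-1]
def crop(im,x,y): return cv2.resize(im[y:y+75,x:x+50],(400,600),interpolation=cv2.INTER_CUBIC)
cv2.imwrite("pics/c2.png",np.hstack([crop(t,370,200),crop(s,240,220)]))
E
```

```text
(no output)
```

View pics/c2.png

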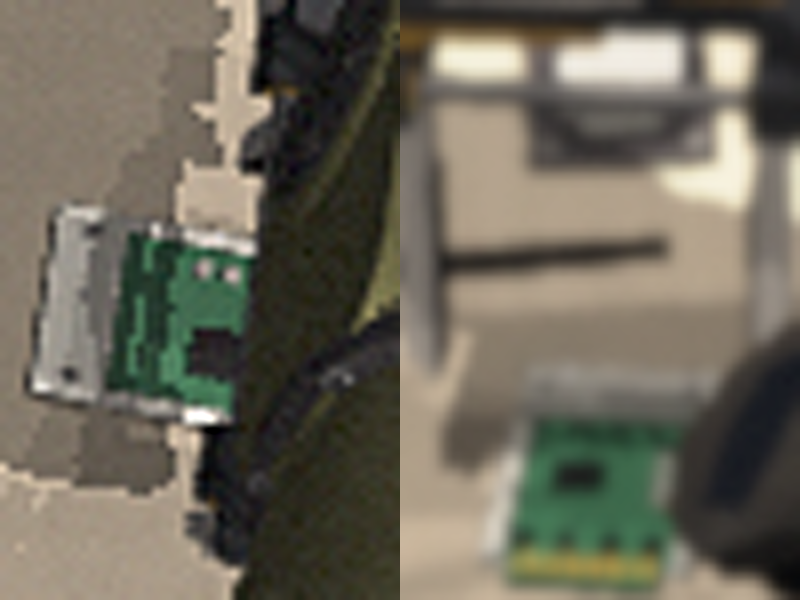

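Side crop: the fingers at (420,370) and (770,400) straddle the card, which spans x 500–690. I'm descending and closing.

>>> {"fn": "jog_arm", "kwargs": {"series": [[0, 0, -0.25, 0, 0, 0, 0], [0, 0, -0.345, 0, 0, 0, 0], [0, 0, -0.345, 0, 0, 0, 0], [0, 0, -0.345, 0, 0, 0, 0.15], [0, 0, -0.345, 0, 0, 0, 0.3], [0, 0, -0.345, 0, 0, 0, 0.4], [0, 0, -0.345, 0, 0, 0, 0.5], [0, 0, -0.345, 0, 0, 0, 0.5]], "grip_force": 25}}

```text
clock: 3.4
eef_pos: [429.7, -146.8, 16.8]
eef_rot: [3.14, 0.0, 1.383]
wrist_force: [1.0, -0.9, 1.0]
finger_gap: 64.2
finger_force: 0.5
```

>>> {"fn": "jog_arm", "kwargs": {"series": [[0, 0, 0, 0, 0, 0, 0.6], [0, 0, 0, 0, 0, 0, 0.6], [0, 0, 0, 0, 0, 0, 0.6], [0, 0, 0, 0, 0, 0, 0.6]]}}

```text
clock: 3.73
eef_pos: [429.7, -146.8, 16.7]
eef_rot: [3.141, 0.0, 1.383]
wrist_force: [-0.8, 1.4, 7.5]
finger_gap: 63.6
finger_force: 25.0
```

```bash
python3 - <<'E'
from scipy.spatial.transform import Rotation as R
from cell import manip
s=manip.read_state();print(s["eef_pos"],s["eef_rot"],s["joints"])
D=R.from_euler("xyz",[0.7854,0,-.05])*R.from_euler("z",.19)
print(D.as_rotvec()/1.5708)
E
```

```text
[ 429.72940797 -146.82141972   16.70747533] [3.14053809e+00 1.09400875e-04 1.38289656e+00] [-4.09981903e-01  3.73700211e-01  1.95319673e+00  1.72766296e-04
  8.13642961e-01 -2.22200797e-01]
[ 0.49679288 -0.05990296  0.08449435]
```

>>> {"fn": "jog_arm", "kwargs": {"series": [[0, 0, 0.2, 0, 0, 0, 0.6], [0, 0, 0.5, 0, 0, 0, 0.6], [0, 0, 0.9, 0, 0, 0, 0.6], [0, 0, 0.95, 0, 0, 0, 0.6], [0, 0, 0.95, 0, 0, 0, 0.6]]}}

```text
clock: 4.15
eef_pos: [430.7, -147.3, 133.4]
eef_rot: [3.136, 0.001, 1.383]
wrist_force: [0.2, -1.2, -1.5]
finger_gap: 63.6
finger_force: 25.0
```

>>> {"fn": "jog_arm", "kwargs": {"series": [[0.1, 0.95, 0.1, 0.497, -0.06, 0.084, 0.6], [0.1, 0.95, 0.1, 0.497, -0.06, 0.084, 0.6], [0.1, 0.95, 0.1, 0.497, -0.06, 0.084, 0.6], [0.1, 0.95, 0.1, 0.497, -0.06, 0.084, 0.6], [0.1, 0.95, 0.1, 0.497, -0.06, 0.084, 0.6], [0.1, 0.95, 0.1, 0.497, -0.06, 0.084, 0.6], [0.1, 0.95, 0.1, 0.497, -0.06, 0.084, 0.6]]}}

```text
clock: 4.73
eef_pos: [440.6, -33.2, 140.1]
eef_rot: [-3.14, -0.794, 1.519]
wrist_force: [0.3, 0.8, -2.0]
finger_gap: 63.6
finger_force: 25.0
```

>>> {"fn": "jog_arm", "kwargs": {"series": [[0.05, 0.3, 0, 0, 0, 0, 0.6], [0.095, 0.6, 0, 0, 0, 0, 0.6], [0.095, 0.95, 0, 0, 0, 0, 0.6], [0.095, 0.95, 0, 0, 0, 0, 0.6], [0.095, 0.95, 0, 0, 0, 0, 0.6]]}}

```text
clock: 5.15
eef_pos: [451.7, 82.9, 140.8]
eef_rot: [-3.14, -0.786, 1.523]
wrist_force: [-0.6, -0.3, -1.3]
finger_gap: 63.3
finger_force: 25.0
```

```bash
python3 - <<'E'
from h import *
s=manip.read_state();print(s["eef_pos"],s["eef_rot"],s["joints"])
t=C["top"]["frame"][:,:,::-1];s=C["side"]["frame"][:,:,::-1]
def crop(im,x,y): return cv2.resize(im[y:y+75,x:x+50],(400,600),interpolation=cv2.INTER_CUBIC)
cv2.imwrite("pics/c3.png",np.hstack([crop(t,265,190),crop(s,243,180)]))
E
```

```text
[452.43984395  80.98201896 141.21812537] [-3.14150751 -0.78549519  1.52130263] [-0.3120135   0.2876626   1.92615026  0.79054742  1.29011373 -0.63617616]
```

View pics/c3.png

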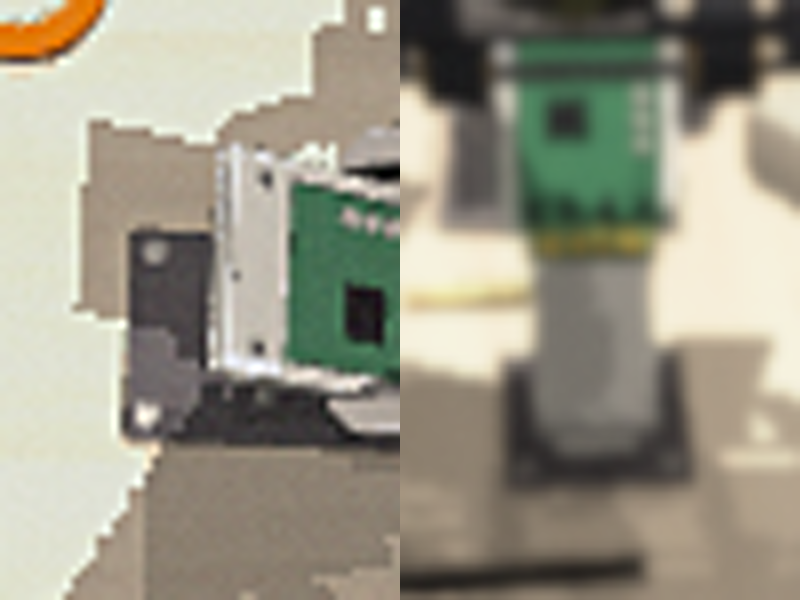

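```bash
python3 - <<'E'
from h import *
np.set_printoptions(precision=1,suppress=True)
def cp(uv,x,y): return (uv-[x,y]+.5)*8-.5
print("card top edge mid in top crop",cp(proj([[452.4,121.3,178]]),265,190)," seen ~(220,258)")
print("side:rest corner,liptop,face top,base front", cp(proj([[451.6,72,22],[451.6,62.1,31.9],[454,118.7,68.7]],"side"),243,180)+[400,0])
print("base corners side", cp(proj([[414.8,56.5,6],[484.7,53.7,6]],"side"),243,180)+[400,0])
print("foot of card (under tongue)",cp(proj([[451,81-38.9+4*-.7,141-38.9-4]],"side"),243,180)+[400,0])
E
```

```text
card top edge mid in top crop [[239.2 255.9]]  seen ~(220,258)
side:rest corner,liptop,face top,base front [[589.8 416.2]
 [591.3 405.8]
 [585.1 244.1]]
base corners side [[492.2 480.9]
 [685.1 474.6]]
foot of card (under tongue) [[591.1 271.7]]
```

>>> {"fn": "jog_arm", "kwargs": {"series": [[0, 0, -0.16, 0, 0, 0, 0.6], [0, 0, -0.32, 0, 0, 0, 0.6], [0, 0, -0.32, 0, 0, 0, 0.6], [0, 0.1, -0.42, 0, 0, 0, 0.6], [0, 0.15, -0.47, 0, 0, 0, 0.6], [0, 0.2, -0.52, 0, 0, 0, 0.6], [0, 0.2, -0.52, 0, 0, 0, 0.6], [0, 0.2, -0.52, 0, 0, 0, 0.6]]}}

```text
clock: 6.02
eef_pos: [452.8, 105.3, 79.9]
eef_rot: [3.14, -0.786, 1.523]
wrist_force: [-1.1, 0.2, -0.6]
finger_gap: 63.5
finger_force: 25.0
```

>>> {"fn": "jog_arm", "kwargs": {"series": [[0, 0, 0, 0, 0, 0, 0.6], [0, 0, 0, 0, 0, 0, 0.6]]}}

```text
clock: 6.18
eef_pos: [453.0, 105.0, 80.1]
eef_rot: [3.138, -0.786, 1.524]
wrist_force: [-0.3, 0.5, -1.4]
finger_gap: 63.3
finger_force: 25.0
```

>>> {"fn": "jog_arm", "kwargs": {"series": [[0, 0.012, -0.012, 0, 0, 0, 0.6], [0, 0.024, -0.024, 0, 0, 0, 0.6], [0, 0.03, -0.03, 0, 0, 0, 0.6], [0, 0.03, -0.03, 0, 0, 0, 0.6], [0, 0.03, -0.03, 0, 0, 0, 0.6]]}}

```text
clock: 6.6
eef_pos: [452.7, 108.9, 76.0]
eef_rot: [3.14, -0.786, 1.523]
wrist_force: [0.7, -0.3, -2.0]
finger_gap: 63.9
finger_force: 25.0
```

>>> {"fn": "jog_arm", "kwargs": {"series": [[0, -0.012, -0.012, 0, 0, 0, 0.6], [0, -0.024, -0.024, 0, 0, 0, 0.6], [0, -0.036, -0.036, 0, 0, 0, 0.6], [0, -0.036, -0.036, 0, 0, 0, 0.6], [0, -0.036, -0.036, 0, 0, 0, 0.6]]}}

```text
clock: 7.02
eef_pos: [452.7, 104.5, 71.6]
eef_rot: [3.14, -0.786, 1.522]
wrist_force: [-0.3, 0.6, -1.4]
finger_gap: 63.6
finger_force: 25.0
```

>>> {"fn": "jog_arm", "kwargs": {"series": [[0, 0.006, -0.006, 0, 0, 0, 0.6], [0, 0.01, -0.01, 0, 0, 0, 0.6], [0, 0.01, -0.01, 0, 0, 0, 0.6], [0, 0.01, -0.01, 0, 0, 0, 0.6]]}}

```text
clock: 7.35
eef_pos: [452.7, 105.8, 70.5]
eef_rot: [3.14, -0.786, 1.523]
wrist_force: [-0.7, -0.3, -0.7]
finger_gap: 63.3
finger_force: 25.0
```

>>> {"fn": "jog_arm", "kwargs": {"series": [[0, 0.006, -0.006, 0, 0, 0, 0.6], [0, 0.009, -0.009, 0, 0, 0, 0.6], [0, 0.009, -0.009, 0, 0, 0, 0.6]]}}

```text
clock: 7.6
eef_pos: [452.8, 106.3, 70.1]
eef_rot: [3.139, -0.786, 1.524]
wrist_force: [-5.9, -13.0, 12.3]
finger_gap: 63.6
finger_force: 25.0
```

>>> {"fn": "jog_arm", "kwargs": {"series": [[0, -0.01, -0.01, 0, 0, 0, 0.6], [0, -0.016, -0.016, 0, 0, 0, 0.6], [0, -0.016, -0.016, 0, 0, 0, 0.6]]}}

```text
clock: 7.85
eef_pos: [453.4, 104.8, 68.7]
eef_rot: [3.138, -0.787, 1.524]
wrist_force: [-2.3, -5.0, 13.8]
finger_gap: 63.3
finger_force: 25.0
```

>>> {"fn": "jog_arm", "kwargs": {"series": [[0, -0.005, 0.005, 0, 0, 0, 0.6], [0, -0.005, 0.005, 0, 0, 0, 0.6], [0, -0.012, -0.002, 0, 0, 0, 0.6], [0, -0.015, -0.005, 0, 0, 0, 0.6], [0, -0.015, -0.005, 0, 0, 0, 0.6]]}}

```text
clock: 8.27
eef_pos: [452.9, 103.4, 67.4]
eef_rot: [3.139, -0.787, 1.523]
wrist_force: [-0.6, 0.3, 7.8]
finger_gap: 63.5
finger_force: 25.0
```

>>> {"fn": "jog_arm", "kwargs": {"series": [[0, -0.01, -0.004, 0, 0, 0, 0.6], [0, -0.014, -0.008, 0, 0, 0, 0.6], [0, -0.014, -0.008, 0, 0, 0, 0.6]]}}

```text
clock: 8.52
eef_pos: [452.7, 103.1, 67.3]
eef_rot: [3.14, -0.791, 1.524]
wrist_force: [-0.7, 14.2, 13.3]
finger_gap: 63.5
finger_force: 25.0
```

>>> {"fn": "jog_arm", "kwargs": {"series": [[0, 0.005, 0.005, 0, 0, 0, 0.6], [0, 0.005, 0.005, 0, 0, 0, 0.6], [0, 0.005, 0.005, 0, 0, 0, 0.3], [0, 0.005, 0.005, 0, 0, 0, 0.2], [0, 0.005, 0.005, 0, 0, 0, 0.1], [0, 0.005, 0.005, 0, 0, 0, 0], [0, 0.005, 0.005, 0, 0, 0, 0], [0, 0.005, 0.005, 0, 0, 0, 0]]}}

```text
clock: 9.18
eef_pos: [452.7, 102.0, 66.5]
eef_rot: [3.14, -0.786, 1.523]
wrist_force: [0.0, -0.7, -0.2]
finger_gap: 93.1
finger_force: 0.0
```

>>> {"fn": "jog_arm", "kwargs": {"series": [[0, 0, 0, 0, 0, 0, 0], [0, 0, 0, 0, 0, 0, 0], [0, -0.03, 0.03, 0, 0, 0, 0], [0, -0.08, 0.08, 0, 0, 0, 0], [0, -0.2, 0.2, 0, 0, 0, 0], [0, -0.4, 0.4, 0, 0, 0, 0], [0, -0.7, 0.7, 0, 0, 0, 0], [0, -0.7, 0.7, 0, 0, 0, 0]]}}

```text
clock: 9.85
eef_pos: [454.0, 14.3, 154.5]
eef_rot: [3.133, -0.783, 1.526]
wrist_force: [0.8, -0.1, 1.0]
finger_gap: 93.9
finger_force: 0.0
```

```bash
python3 - <<'E'
from h import *
s=manip.read_state();print(s["eef_pos"],s["eef_rot"],s["joints"])
t=C["top"]["frame"][:,:,::-1];s=C["side"]["frame"][:,:,::-1]
def crop(im,x,y): return cv2.resize(im[y:y+75,x:x+50],(400,600),interpolation=cv2.INTER_CUBIC)
cv2.imwrite("pics/c4.png",np.hstack([crop(t,265,190),crop(s,243,180)]))
E
```

```text
[453.45548412  16.5026865  151.87540683] [ 3.13538631 -0.78435846  1.52357236] [-0.44113347  0.30579603  1.86937165  0.72882951  1.38588706 -0.68901437]
```

View pics/c4.png

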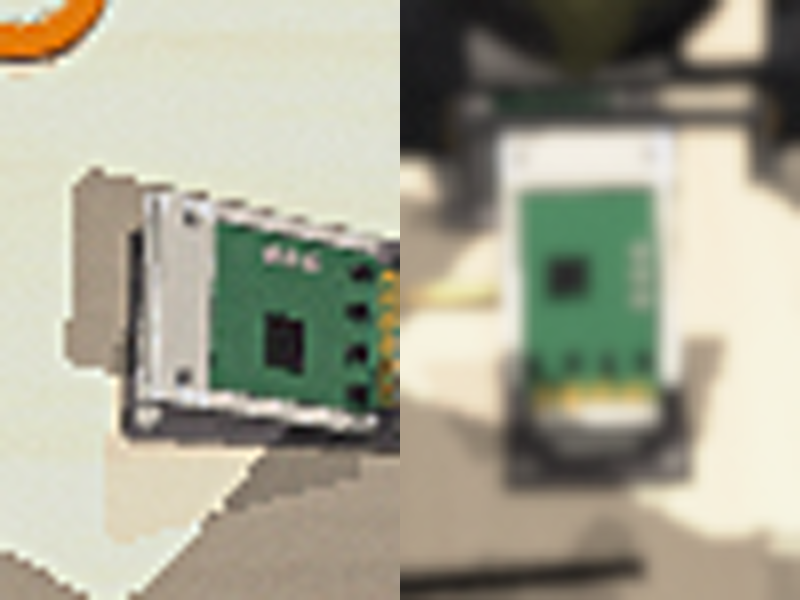

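Crop c4 shows the card lying stable on the rest with its connector end at the lip. Its top edge is at about (147,192)–(140,400) in the top crop. Next is the regrasp geometry.

```bash
cat > g.py <<'E'
import numpy as np
from scipy.spatial.transform import Rotation as R
def cur(s): return R.from_euler("xyz",s["eef_rot"])
def down(yaw): return R.from_euler("z",yaw)*R.from_matrix(np.diag([-1.,1,-1]))
def onrest(yaw): return R.from_euler("z",yaw)*R.from_euler("x",-np.pi/4)*R.from_matrix(np.diag([-1.,1,-1]))
def turn(a,b): return (b*a.inv()).as_rotvec()/(np.pi/2)
E
python3 - <<'E'
from h import *; from g import *
np.set_printoptions(precision=3,suppress=True)
s=manip.read_state();y=-.048
print("stage1",turn(cur(s),down(y)),"stage2",turn(down(y),onrest(y)), onrest(y).as_matrix().T, s["eef_pos"])
# card on rest prediction vs picture
Rc=(R.from_euler("z",y)*R.from_euler("x",np.pi/4)).as_matrix();F=np.array([450.9,71.4,22])
P=F+(np.array([[-32,110,0],[32,110,0],[-32,110,8],[32,110,8],[-32,10,8],[32,10,8]])@Rc.T)
print((proj(P)-[265,190]+.5)*8-.5)
print((proj(P,"side")-[243,180]+.5)*8-.5+[400,0])
E
```

```text
stage1 [-0.41  -0.371  0.944] stage2 [-0.499  0.024 -0.   ] [[-0.999  0.048  0.   ]
 [ 0.034  0.706 -0.707]
 [-0.034 -0.706 -0.707]] [452.339  18.444 149.911]
[[135.923 394.524]
 [147.29  184.424]
 [154.696 393.331]
 [165.884 182.047]
 [377.293 430.273]
 [385.045 232.314]]
[[493.966 135.539]
 [665.058 131.313]
 [493.527 128.214]
 [665.579 123.978]
 [499.155 387.091]
 [675.29  382.223]]
```

>>> {"fn": "jog_arm", "kwargs": {"series": [[0, 0, 0.3, 0, 0, 0, 0], [0, 0, 0.5, -0.205, -0.186, 0.472, 0.2], [0, 0.2, 0.8, -0.205, -0.186, 0.472, 0.3], [0, 0.4, 0.8, -0.205, -0.186, 0.472, 0.4], [0, 0.6, 0.8, -0.205, -0.186, 0.472, 0.5], [0, 0.68, 0.8, -0.205, -0.186, 0.472, 0.5], [0, 0.68, 0.8, -0.205, -0.186, 0.472, 0.5], [0, 0.68, 0.8, -0.205, -0.186, 0.472, 0.5]]}}

```text
clock: 10.72
eef_pos: [452.1, 101.4, 245.3]
eef_rot: [2.964, -0.386, 2.385]
wrist_force: [0.7, -0.2, -0.0]
finger_gap: 50.7
finger_force: 0.0
```

>>> {"fn": "jog_arm", "kwargs": {"series": [[0, 0.3, 0, -0.205, -0.186, 0.472, 0.5], [0, 0.5, 0, -0.205, -0.186, 0.472, 0.5], [0, 0.68, 0, -0.205, -0.186, 0.472, 0.5], [0, 0.68, 0, -0.205, -0.186, 0.472, 0.5], [0, 0.68, 0, -0.205, -0.186, 0.472, 0.5], [0, 0.68, 0, -0.205, -0.186, 0.472, 0.5], [0, 0.68, 0, -0.205, -0.186, 0.472, 0.5], [0, 0.68, 0, -0.205, -0.186, 0.472, 0.5]]}}

```text
clock: 11.38
eef_pos: [451.4, 182.9, 245.2]
eef_rot: [-3.141, 0.0, 3.103]
wrist_force: [-0.2, -0.3, -0.4]
finger_gap: 47.0
finger_force: 0.0
```

>>> {"fn": "jog_arm", "kwargs": {"series": [[0, 0.1, 0, -0.499, 0.024, 0, 0.5], [0, 0.2, 0, -0.499, 0.024, 0, 0.5], [0, 0.2, 0, -0.499, 0.024, 0, 0.5], [0, 0.2, 0, -0.499, 0.024, 0, 0.5], [0, 0.2, 0, -0.499, 0.024, 0, 0.5], [0, 0.2, 0, -0.499, 0.024, 0, 0.5], [0, 0.2, 0, -0.499, 0.024, 0, 0.5], [0, 0.2, 0, -0.499, 0.024, 0, 0.5]]}}

```text
clock: 12.05
eef_pos: [452.0, 206.0, 243.9]
eef_rot: [-2.356, -0.004, 3.095]
wrist_force: [0.4, -0.1, -0.2]
finger_gap: 47.1
finger_force: 0.0
```

```bash
python3 - <<'E'
from h import *; from g import *
np.set_printoptions(precision=4,suppress=True)
s=manip.read_state();print(s["clock"],s["eef_pos"],s["joints"],turn(cur(s),onrest(-.048)),s["finger_gap"])
E
```

```text
12.15 [452.6352 205.192  246.0547] [ 0.6404  0.456   1.41   -0.5902  1.7938 -0.8601] [-0.0034 -0.0004 -0.    ] 47.07112513570594
```

>>> {"fn": "jog_arm", "kwargs": {"series": [[0.03, -0.21, -0.25, 0, 0, 0, 0.5], [0.03, -0.21, -0.5, 0, 0, 0, 0.5], [0.03, -0.21, -0.8, 0, 0, 0, 0.5], [0.03, -0.21, -0.91, 0, 0, 0, 0.5], [0.03, -0.21, -0.91, 0, 0, 0, 0.5]]}}

```text
clock: 12.57
eef_pos: [455.7, 179.0, 135.8]
eef_rot: [-2.358, -0.003, 3.093]
wrist_force: [-0.1, -0.5, 0.4]
finger_gap: 46.8
finger_force: 0.0
```

>>> {"fn": "jog_arm", "kwargs": {"series": [[0, -0.1, -0.1, 0, 0, 0, 0.5], [-0.01, -0.2, -0.2, 0, 0, 0, 0.5], [-0.015, -0.25, -0.25, 0, 0, 0, 0.5], [-0.015, -0.25, -0.25, 0, 0, 0, 0.5], [-0.015, -0.25, -0.25, 0, 0, 0, 0.5]]}}

```text
clock: 12.98
eef_pos: [455.1, 150.4, 108.8]
eef_rot: [-2.359, 0.002, 3.094]
wrist_force: [-0.3, 0.3, 0.4]
finger_gap: 47.3
finger_force: 0.0
```

```bash
python3 - <<'E'
from h import *
s=manip.read_state();print(s["eef_pos"],s["joints"])
t=C["top"]["frame"][:,:,::-1];s=C["side"]["frame"][:,:,::-1]
def crop(im,x,y): return cv2.resize(im[y:y+75,x:x+50],(400,600),interpolation=cv2.INTER_CUBIC)
cv2.imwrite("pics/c5.png",np.hstack([crop(t,260,190),crop(s,243,165)]))
E
```

```text
[455.0883578  150.75170288 108.60822602] [ 0.56287405  0.5579907   1.61200962 -0.61858224  1.50321783 -0.74435924]
```

View pics/c5.png

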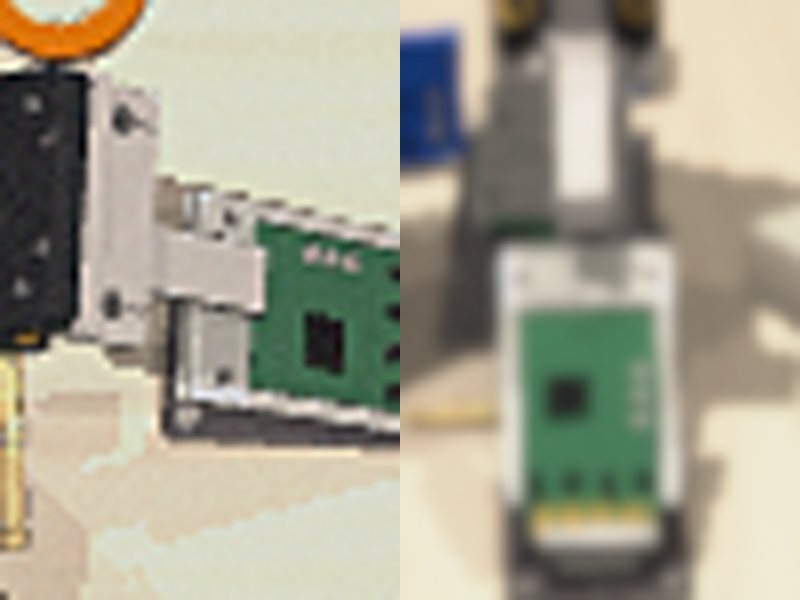

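```bash
python3 - <<'E'
from h import *; from g import *
np.set_printoptions(precision=1,suppress=True)
s=manip.read_state();M=cur(s).as_matrix();p=s["eef_pos"]
P=p+np.array([[-8,-36,8],[8,-36,8],[-8,-30,8],[8,-30,8]])@M.T
print((proj(P)-[260,190]+.5)*8-.5)
print((proj(P,"side")-[243,165]+.5)*8-.5+[400,0])
E
```

```text
[[283.  252.4]
 [280.5 306.4]
 [268.3 253.9]
 [265.7 307.7]]
[[602.4 217.4]
 [558.4 218.5]
 [602.3 223.1]
 [558.4 224.3]]
```

>>> {"fn": "jog_arm", "kwargs": {"series": [[0, -0.06, -0.07, 0, 0, 0, 0.5], [-0.005, -0.112, -0.126, 0, 0, 0, 0.5], [-0.005, -0.112, -0.126, 0, 0, 0, 0.5], [-0.005, -0.112, -0.126, 0, 0, 0, 0.5]], "grip_force": 12}}

```text
clock: 13.52
eef_pos: [453.6, 136.1, 91.7]
eef_rot: [-2.357, -0.001, 3.094]
wrist_force: [0.6, -0.2, 0.0]
finger_gap: 47.0
finger_force: 0.0
```

>>> {"fn": "jog_arm", "kwargs": {"series": [[0, 0, 0, 0, 0, 0, 0.7], [0, 0, 0, 0, 0, 0, 0.8], [0, 0, 0, 0, 0, 0, 0.86], [0, 0, 0, 0, 0, 0, 0.9], [0, 0, 0, 0, 0, 0, 0.95], [0, 0, 0, 0, 0, 0, 1], [0, 0, 0, 0, 0, 0, 1], [0, 0, 0, 0, 0, 0, 1]]}}

```text
clock: 14.18
eef_pos: [453.9, 136.7, 92.3]
eef_rot: [-2.358, 0.0, 3.095]
wrist_force: [0.2, 0.3, -0.7]
finger_gap: 8.2
finger_force: 12.0
```

>>> {"fn": "jog_arm", "kwargs": {"series": [[0, 0, 0, 0, 0, 0, 1], [0, 0, 0, 0, 0, 0, 1], [0, -0.05, 0.1, 0, 0, 0, 1], [0, -0.05, 0.25, 0, 0, 0, 1], [0, -0.05, 0.5, 0, 0, 0, 1], [0, -0.05, 0.8, 0, 0, 0, 1], [0, -0.05, 1, 0, 0, 0, 1], [0, -0.05, 1, 0, 0, 0, 1]], "grip_force": 35}}

```text
clock: 14.85
eef_pos: [455.0, 131.2, 216.7]
eef_rot: [-2.362, 0.006, 3.095]
wrist_force: [-0.1, -1.0, -0.3]
finger_gap: 8.1
finger_force: 35.0
```

>>> {"fn": "jog_arm", "kwargs": {"series": [[0, 0.1, 0.05, 0.25, -0.012, 0, 1], [0, 0.2, 0.05, 0.499, -0.024, 0, 1], [0, 0.4, 0.05, 0.499, -0.024, 0, 1], [0, 0.6, 0.05, 0.499, -0.024, 0, 1], [0, 0.8, 0.05, 0.499, -0.024, 0, 1], [0, 0.9, 0.05, 0.499, -0.024, 0, 1], [0, 0.9, 0.05, 0.499, -0.024, 0, 1], [0, 0.9, 0.05, 0.499, -0.024, 0, 1]]}}

```text
clock: 15.52
eef_pos: [453.8, 237.8, 217.7]
eef_rot: [3.139, 0.0, 3.093]
wrist_force: [0.4, -0.7, -0.7]
finger_gap: 7.7
finger_force: 35.0
```

```bash
python3 - <<'E'
from h import *; from g import *
np.set_printoptions(precision=4,suppress=True)
s=manip.read_state();print(s["clock"],s["eef_pos"],s["joints"],turn(cur(s),down(-.112)),s["finger_gap"])
# rack bars, careful: edges of short-card tops
x0,y0=180,205;t=C["top"]["frame"];cv2.imwrite("pics/c6.png",np.hstack([cv2.resize(t[y0:y0+60,x0:x0+80,::-1],(800,600),interpolation=cv2.INTER_CUBIC)]))
E
```

```text
15.6167 [453.7674 238.0812 217.6258] [ 0.4122  0.2132  1.6199 -0.0011  1.3092 -1.1101] [ 0.0008 -0.0002 -0.0406] 7.52475826785558
```

View pics/c6.png

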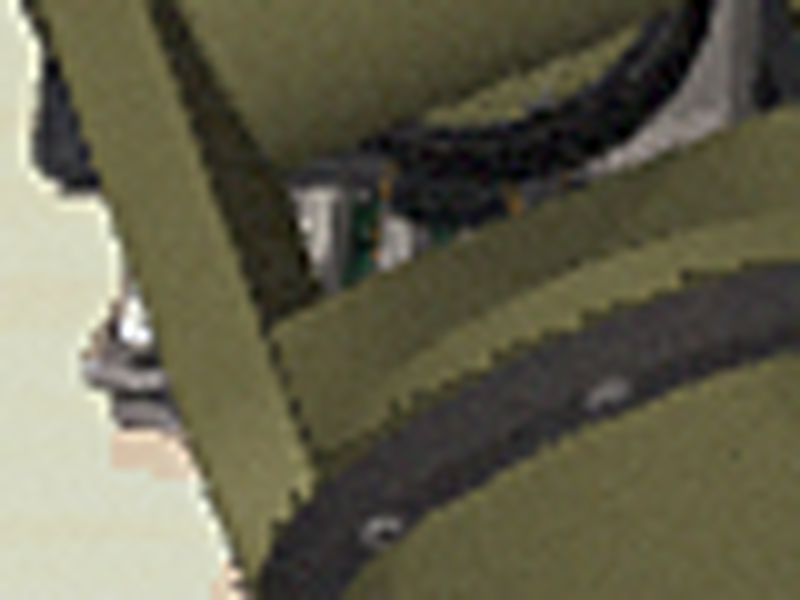

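Crop c6 shows the arm hiding the rack, so I'll check the rack position in the stored first images instead.

```bash
python3 - <<'E'
from h import *; from g import *
from scipy.ndimage import map_coordinates as mc
np.set_printoptions(precision=1,suppress=True)
t=np.load("t.npy")
g=t.astype(float).min(2)
for yaw in(-.10,-.112,-.125):
    x=np.array([np.cos(yaw),np.sin(yaw)]);y=np.array([-x[1],x[0]])
    o=np.array([453.4,344.4]);out=[]
    d=np.arange(-75,45,.5);a=np.arange(-22,23,1.)
    G=np.array([[*(o+x*ai+y*di),78] for ai in a for di in d]);p=proj(G)
    I=mc(g,[p[:,1],p[:,0]],order=1).reshape(len(a),len(d)).mean(0)
    cen=[]
    for c0 in(20,-20,-40,-60):
        w=abs(d-c0)<9; v=np.clip(I[w]-110,0,None);h=I[w].max();e=d[w][I[w]>(h+90)/2];cen.append((e.min()+e.max())/2)
    # ends along x
    ends=[]
    for c0 in cen:
        aa=np.arange(-45,46,.5);G=np.array([[*(o+x*ai+y*(c0+k)),78] for k in(-1,0,1) for ai in aa]);p=proj(G)
        J=mc(g,[p[:,1],p[:,0]],order=1).reshape(3,-1).mean(0);e=aa[(J>150)&(abs(aa)<38)];ends+=[(e.min(),e.max())]
    print(yaw,I.max(),np.array(cen),ends)
# side: rack front bottom corners & short card tops, tile 240,170
yaw=-.112;x=np.array([np.cos(yaw),np.sin(yaw)]);y=np.array([-x[1],x[0]]);o=np.array([453.4,344.4])-20*y
P=[[*(o+x*a+y*b),z] for a,b,z in[(-47,-60,0),(47,-60,0),(-32,-44,78),(32,-44,78),(-47,-60,50),(47,-60,50)]]
print((proj(P,"side")-[240,170]+.5)*7-.5+[399,301])
E
```

```text
-0.1 210.00749616614524 [ 22.8 -19.8 -40.5 -60. ] [(np.float64(-30.0), np.float64(32.0)), (np.float64(-31.0), np.float64(31.5)), (np.float64(-31.0), np.float64(31.0)), (np.float64(-31.5), np.float64(31.5))]
-0.112 210.21370670428948 [ 22.8 -19.8 -40.5 -60. ] [(np.float64(-30.5), np.float64(32.5)), (np.float64(-31.0), np.float64(31.5)), (np.float64(-30.5), np.float64(31.5)), (np.float64(-30.5), np.float64(32.0))]
-0.125 210.19032867874125 [ 22.8 -19.8 -40.5 -60. ] [(np.float64(-30.5), np.float64(32.0)), (np.float64(-30.5), np.float64(32.0)), (np.float64(-30.0), np.float64(32.0)), (np.float64(-30.0), np.float64(32.5))]
[[443.6 576. ]
 [641.8 576.5]
 [472.2 411.6]
 [609.  411.9]
 [439.6 480.3]
 [640.8 480.8]]
```

>>> {"fn": "jog_arm", "kwargs": {"series": [[0, 0.2, 0, 0, 0, -0.04, 1], [0, 0.45, 0, 0, 0, -0.04, 1], [0, 0.7, 0, 0, 0, -0.04, 1], [0, 0.888, 0, 0, 0, -0.04, 1], [0, 0.888, 0, 0, 0, -0.04, 1], [0, 0.888, 0, 0, 0, -0.04, 1]]}}

```text
clock: 16.22
eef_pos: [453.4, 346.1, 217.4]
eef_rot: [-3.141, -0.0, 3.034]
wrist_force: [0.1, -0.6, -1.9]
finger_gap: 7.9
finger_force: 35.0
```

```bash
python3 - <<'E'
from h import *; from g import *
np.set_printoptions(precision=2,suppress=True)
s=manip.read_state();print(s["clock"],s["eef_pos"],s["eef_rot"],s["joints"],turn(cur(s),down(-.112)))
p=s["eef_pos"];M=down(-.112).as_matrix()
# card corners: tool frame; foot 97 ahead of TCP, top 13 behind
P=p+np.array([[32,-4,-13],[-32,-4,-13],[32,-4,87],[-32,-4,87],[23,-4,97],[-23,-4,97]])@M.T
x0,y0=233,130
print((proj(P,"side")-[x0,y0]+.5)*10-.5)
S=C["side"]["frame"];cv2.imwrite("pics/c7.png",cv2.resize(S[y0:y0+60,x0:x0+80,::-1],(800,600),interpolation=cv2.INTER_CUBIC))
o=[218.1,504.9,213.4];print("start TCP side800",proj([o,[218,505,205]],"side")*800/560)
E
```

```text
16.3167 [453.79 344.78 217.83] [-3.14  0.    3.03] [ 0.59  0.34  1.46 -0.    1.34 -0.88] [ 0.  0. -0.]
[[173.66  50.72]
 [371.11  50.8 ]
 [183.62 340.24]
 [375.23 340.51]
 [211.43 368.3 ]
 [348.75 368.5 ]]
start TCP side800 [[272.38 182.32]
 [272.66 185.61]]
```

View pics/c7.png

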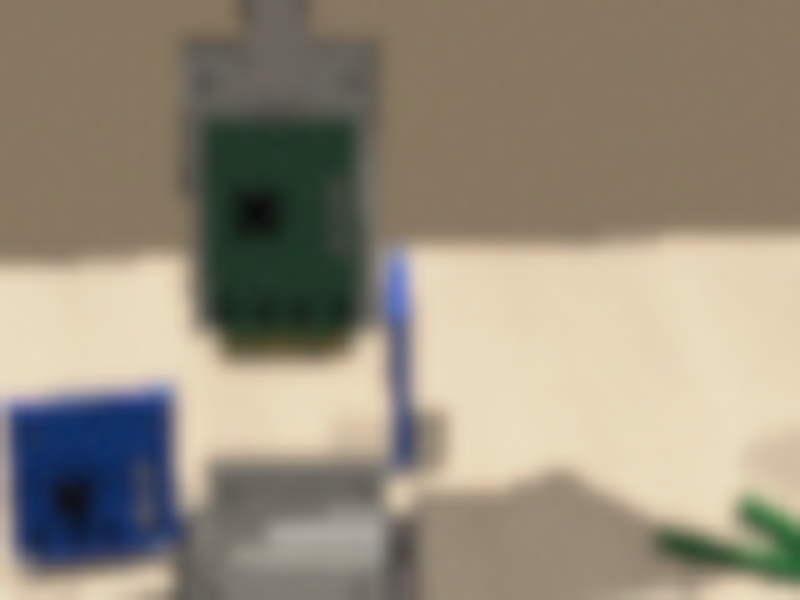

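```bash
python3 - <<'E'
from h import *; from g import *
np.set_printoptions(precision=1,suppress=True,linewidth=200)
now=C["side"]["frame"].astype(float);s0=np.load("s.npy").astype(float)
def pr(im,r0,r1,c0,c1): print((r0,r1,c0),im[r0:r1,c0:c1].mean((0,2)).astype(int))
print("card now");pr(now,137,141,246,276);pr(now,145,150,246,276);pr(now,158,162,246,276)
print("rack s0")
for r in(178,183,188,193,198,203,206): pr(s0,r,r+2,242,284)
yaw=-.112;x=np.array([np.cos(yaw),np.sin(yaw)]);y=np.array([-x[1],x[0]]);o=np.array([454.0,344.8])-20*y
for nm,a,b,z in[("front bottom",47,-60,0),("front z30",47,-60,30),("front z54",47,-60,54),("slot4 card top",32,-44,78),("slot0 card top",32,44,78),("slot0 rear z54",47,60,54)]:
    print(nm,proj([[*(o-x*a+y*b),z],[*(o+x*a+y*b),z]],"side").ravel())
E
```

```text
card now
(137, 141, 246) [117 116 117 115 108  96  90  89  91  94  94  94  95  96  96  96  98  99  98  97  95  92  92 100 108 114 116 116 116 116]
(145, 150, 246) [116 116 116 115 110 101  88  66  48  42  39  38  38  38  38  40  42  42  42  47  51  55  66  88 105 114 116 116 116 116]
(158, 162, 246) [214 214 214 213 209 189 141  93  59  39  36  39  38  36  38  40  38  37  37  39  36  39  55  79 104 121 127 152 187 206]
rack s0
(178, 180, 242) [ 40  47  51  55  66  71  66  75 118 167 187 174 147 128 124 129 131 132 133 133 132 132 132 133 133 132 130 127 136 159 184 195 200 204 208 211 212 210 209 209 210 211]
(183, 185, 242) [ 52  51  52  60  67  73  82  90 104 132 159 172 173 170 169 169 170 171 171 171 171 172 170 170 169 168 167 168 163 143 127 130 157 197 212 214 214 212 211 210 211 212]
(188, 190, 242) [203 206 207 209 211 212 209 193 157 133 128 117 108 112 117 119 120 120 120 120 120 120 121 121 121 118 110 108 112 100  98 112 144 192 213 214 215 215 215 214 212 212]
(193, 195, 242) [214 216 217 217 214 207 190 158 128 118 120 112  86  57  43  40  44  50  51  50  51  51  54  5
[... 166 characters left out ...]
4  48  48  46  46  52  62  71  74  74  74  75  75  72  70  86 117 161 199 212 213 215 215 215]
(203, 205, 242) [217 217 213 205 197 179 143 103  80  70  73  73  69  67  71  80  86  87  86  86  84  84  83  83  80  79  78  76  75  76  77  76  78  96 130 171 204 214 214 213 214 215]
(206, 208, 242) [217 215 210 202 192 169 139 119 110 107 111 114 116 120 124 126 127 128 128 128 127 127 126 124 124 121 117 113 112 113 113 109 113 134 171 202 213 215 215 214 214 215]
front bottom [246.1 208.8 274.4 208.9]
front z30 [245.8 200.6 274.3 200.7]
front z54 [245.5 194.  274.3 194.1]
slot4 card top [250.2 185.3 269.7 185.4]
slot0 card top [252.  175.  270.6 175.1]
slot0 rear z54 [248.3 179.6 275.1 179.7]
```

Crop c7 shows the card hanging upright above the rack, with its tongue at (222–352, 355) and the rack below at (185–415, 570). I'll shift about 1.5 mm in +x and lower it gradually, watching the wrist force.

>>> {"fn": "jog_arm", "kwargs": {"series": [[0.012, 0, -0.1, 0, 0, 0, 1], [0.012, 0, -0.25, 0, 0, 0, 1], [0.012, 0, -0.4, 0, 0, 0, 1], [0.012, 0, -0.5, 0, 0, 0, 1], [0.012, 0, -0.5, 0, 0, 0, 1], [0.012, 0, -0.5, 0, 0, 0, 1]]}}

```text
clock: 16.92
eef_pos: [455.4, 344.9, 157.9]
eef_rot: [3.141, 0.0, 3.031]
wrist_force: [-0.6, 0.2, -1.5]
finger_gap: 7.7
finger_force: 35.0
```

>>> {"fn": "jog_arm", "kwargs": {"series": [[0, 0, -0.015, 0, 0, 0, 1], [0, 0, -0.03, 0, 0, 0, 1], [0, 0, -0.045, 0, 0, 0, 1], [0, 0, -0.06, 0, 0, 0, 1], [0, 0, -0.06, 0, 0, 0, 1]]}}

```text
clock: 17.33
eef_pos: [455.3, 345.1, 150.9]
eef_rot: [3.141, 0.001, 3.032]
wrist_force: [-0.3, -0.6, -1.7]
finger_gap: 7.5
finger_force: 35.0
```

```bash
python3 - <<'E'
from cell import manip
s=manip.read_state();print(s["clock"],s["eef_pos"],s["wrist_force"],s["moment"],s["finger_gap"])
E
```

```text
17.3333 [455.29568747 345.13046411 150.88008126] [-0.33182673 -0.59614516 -1.74759752] [0.04700032 0.03516283 0.0188411 ] 7.452054435728529
```

>>> {"fn": "jog_arm", "kwargs": {"series": [[0, 0, -0.015, 0, 0, 0, 1], [0, 0, -0.03, 0, 0, 0, 1], [0, 0, -0.045, 0, 0, 0, 1], [0, 0, -0.05, 0, 0, 0, 1], [0, 0, -0.05, 0, 0, 0, 1]]}}

```text
clock: 17.75
eef_pos: [455.3, 345.1, 144.8]
eef_rot: [3.141, 0.0, 3.031]
wrist_force: [0.5, -1.0, -1.2]
finger_gap: 7.7
finger_force: 35.0
```

>>> {"fn": "jog_arm", "kwargs": {"series": [[0, 0, -0.01, 0, 0, 0, 1], [0, 0, -0.02, 0, 0, 0, 1], [0, 0, -0.03, 0, 0, 0, 1], [0, 0, -0.03, 0, 0, 0, 1], [0, 0, -0.03, 0, 0, 0, 1]]}}

```text
clock: 18.17
eef_pos: [455.4, 345.1, 141.4]
eef_rot: [3.141, 0.001, 3.031]
wrist_force: [-0.5, -0.4, -1.3]
finger_gap: 7.7
finger_force: 35.0
```

```bash
python3 - <<'E'
from cell import manip
s=manip.read_state();print(s["clock"],s["eef_pos"],s["wrist_force"],s["moment"],s["finger_gap"])
E
```

```text
18.1667 [455.36977076 345.14851716 141.3837454 ] [-0.48542388 -0.3891481  -1.34557717] [ 0.0318234  -0.07984545 -0.00905102] 7.6943139455588385
```

>>> {"fn": "jog_arm", "kwargs": {"series": [[0, 0, -0.01, 0, 0, 0, 1], [0, 0, -0.02, 0, 0, 0, 1], [0, 0, -0.03, 0, 0, 0, 1], [0, 0, -0.03, 0, 0, 0, 1]]}}

```text
clock: 18.5
eef_pos: [455.3, 345.1, 137.5]
eef_rot: [3.141, 0.0, 3.031]
wrist_force: [-0.4, -0.1, -1.2]
finger_gap: 8.1
finger_force: 35.0
```

>>> {"fn": "jog_arm", "kwargs": {"series": [[0, 0, -0.01, 0, 0, 0, 1], [0, 0, -0.02, 0, 0, 0, 1], [0, 0, -0.03, 0, 0, 0, 1], [0, 0, -0.03, 0, 0, 0, 1]]}}

```text
clock: 18.83
eef_pos: [455.3, 345.1, 133.9]
eef_rot: [3.141, 0.0, 3.031]
wrist_force: [0.4, -1.2, -0.4]
finger_gap: 8.1
finger_force: 35.0
```

```bash
python3 - <<'E'
from cell import manip
s=manip.read_state();print(s["clock"],s["eef_pos"],s["wrist_force"],s["moment"],s["finger_gap"])
E
```

```text
18.8333 [455.27510855 345.08097003 133.93735281] [ 0.35798992 -1.16246071 -0.35112884] [-0.00027643 -0.01901795  0.0174104 ] 8.059046186199835
```

>>> {"fn": "jog_arm", "kwargs": {"series": [[0, 0, -0.015, 0, 0, 0, 1], [0, 0, -0.03, 0, 0, 0, 1], [0, 0, -0.045, 0, 0, 0, 1], [0, 0, -0.06, 0, 0, 0, 1], [0, 0, -0.06, 0, 0, 0, 1]]}}

```text
clock: 19.25
eef_pos: [455.2, 345.1, 126.6]
eef_rot: [3.141, 0.0, 3.032]
wrist_force: [0.3, -0.0, -1.7]
finger_gap: 7.3
finger_force: 35.0
```

>>> {"fn": "jog_arm", "kwargs": {"series": [[0, 0, -0.015, 0, 0, 0, 1], [0, 0, -0.03, 0, 0, 0, 1], [0, 0, -0.045, 0, 0, 0, 1], [0, 0, -0.06, 0, 0, 0, 1], [0, 0, -0.06, 0, 0, 0, 1]]}}

```text
clock: 19.67
eef_pos: [455.2, 345.1, 119.4]
eef_rot: [3.141, 0.0, 3.031]
wrist_force: [-0.1, 0.8, -0.3]
finger_gap: 7.8
finger_force: 35.0
```

>>> {"fn": "jog_arm", "kwargs": {"series": [[0, 0, -0.015, 0, 0, 0, 1], [0, 0, -0.03, 0, 0, 0, 1], [0, 0, -0.045, 0, 0, 0, 1], [0, 0, -0.045, 0, 0, 0, 1]]}}

```text
clock: 20.0
eef_pos: [455.2, 345.1, 114.0]
eef_rot: [3.141, 0.0, 3.031]
wrist_force: [0.2, -0.2, -0.3]
finger_gap: 7.8
finger_force: 35.0
```

>>> {"fn": "jog_arm", "kwargs": {"series": [[0, 0, -0.01, 0, 0, 0, 1], [0, 0, -0.02, 0, 0, 0, 1], [0, 0, -0.03, 0, 0, 0, 1], [0, 0, -0.04, 0, 0, 0, 1], [0, 0, -0.05, 0, 0, 0, 1], [0, 0, -0.05, 0, 0, 0, 1]]}}

```text
clock: 20.5
eef_pos: [455.3, 345.1, 108.2]
eef_rot: [3.141, 0.0, 3.031]
wrist_force: [-0.2, 0.1, 0.0]
finger_gap: 7.8
finger_force: 35.0
```

>>> {"fn": "jog_arm", "kwargs": {"series": [[0, 0, -0.008, 0, 0, 0, 1], [0, 0, -0.014, 0, 0, 0, 1], [0, 0, -0.014, 0, 0, 0, 1]]}}

```text
clock: 20.75
eef_pos: [455.3, 345.1, 106.6]
eef_rot: [3.141, 0.001, 3.031]
wrist_force: [0.0, 0.6, -1.3]
finger_gap: 7.5
finger_force: 35.0
```

>>> {"fn": "jog_arm", "kwargs": {"series": [[0, 0, -0.007, 0, 0, 0, 1], [0, 0, -0.012, 0, 0, 0, 1], [0, 0, -0.012, 0, 0, 0, 1]]}}

```text
clock: 21.0
eef_pos: [455.3, 345.2, 105.2]
eef_rot: [3.141, 0.001, 3.031]
wrist_force: [0.1, 0.4, -1.3]
finger_gap: 7.4
finger_force: 35.0
```

>>> {"fn": "jog_arm", "kwargs": {"series": [[0, 0, -0.006, 0, 0, 0, 1], [0, 0, -0.008, 0, 0, 0, 1], [0, 0, -0.008, 0, 0, 0, 1]]}}

```text
clock: 21.25
eef_pos: [455.3, 345.2, 104.3]
eef_rot: [3.141, 0.001, 3.031]
wrist_force: [-0.2, -0.0, -0.9]
finger_gap: 7.9
finger_force: 35.0
```

>>> {"fn": "jog_arm", "kwargs": {"series": [[0, 0, -0.006, 0, 0, 0, 1], [0, 0, -0.01, 0, 0, 0, 1], [0, 0, -0.01, 0, 0, 0, 1]]}}

```text
clock: 21.5
eef_pos: [455.3, 345.1, 103.0]
eef_rot: [3.141, 0.001, 3.031]
wrist_force: [1.1, 0.4, -1.9]
finger_gap: 7.6
finger_force: 35.0
```

>>> {"fn": "jog_arm", "kwargs": {"series": [[0, 0, -0.006, 0, 0, 0, 1], [0, 0, -0.01, 0, 0, 0, 1], [0, 0, -0.01, 0, 0, 0, 1]]}}

```text
clock: 21.75
eef_pos: [455.6, 345.3, 102.5]
eef_rot: [3.14, 0.001, 3.031]
wrist_force: [-0.8, -0.9, 4.3]
finger_gap: 7.7
finger_force: 35.0
```

>>> {"fn": "jog_arm", "kwargs": {"series": [[0, 0, -0.006, 0, 0, 0, 1], [0, 0, -0.008, 0, 0, 0, 1], [0, 0, -0.008, 0, 0, 0, 1]]}}

```text
clock: 22.0
eef_pos: [455.8, 345.4, 102.4]
eef_rot: [3.139, 0.002, 3.031]
wrist_force: [-2.9, -1.5, 13.2]
finger_gap: 7.4
finger_force: 35.0
```

```bash
python3 - <<'E'
from cell import manip
s=manip.read_state();print(s["clock"],s["eef_pos"],s["wrist_force"],s["moment"],s["finger_gap"])
E
```

```text
22.0 [455.8037496  345.42484366 102.39697875] [-2.91457414 -1.49480284 13.18481448] [-0.60459791  0.79543388  0.04546815] 7.439370494794509
```

>>> {"fn": "jog_arm", "kwargs": {"series": [[0, 0, 0.006, 0, 0, 0, 1], [0, 0, 0.006, 0, 0, 0, 0.9], [0, 0, 0.006, 0, 0, 0, 0.85], [0, 0, 0.006, 0, 0, 0, 0.75], [0, 0, 0.006, 0, 0, 0, 0.65], [0, 0, 0.006, 0, 0, 0, 0.6], [0, 0, 0.006, 0, 0, 0, 0.6], [0, 0, 0.006, 0, 0, 0, 0.6]]}}

```text
clock: 22.67
eef_pos: [455.4, 345.2, 101.7]
eef_rot: [3.141, 0.001, 3.031]
wrist_force: [-0.1, -0.1, 0.7]
finger_gap: 37.2
finger_force: 0.0
```

```bash
python3 - <<'E'
from h import *
np.set_printoptions(linewidth=200)
s=manip.read_state();print(s["clock"],s["eef_pos"],s["wrist_force"],s["moment"],s["finger_gap"])
E
```

```text
22.7667 [455.35976956 345.19073189 101.70950526] [ 0.31465265  1.05498387 -0.27731962] [-0.01180496 -0.07022469 -0.00577792] 37.34583718920713
```

Released. I'm raising straight up and clear, then checking.

>>> {"fn": "jog_arm", "kwargs": {"series": [[0, 0, 0.1, 0, 0, 0, 0.6], [0, 0, 0.25, 0, 0, 0, 0.6], [0, 0, 0.5, 0, 0, 0, 0.6], [0, 0, 0.8, 0, 0, 0, 0.6], [0, 0, 1, 0, 0, 0, 0.6], [0, 0, 1, 0, 0, 0, 0.6]]}}

```text
clock: 23.27
eef_pos: [456.7, 346.1, 228.3]
eef_rot: [3.135, 0.008, 3.031]
wrist_force: [0.9, -0.3, 0.5]
finger_gap: 38.0
finger_force: 0.0
```

>>> {"fn": "jog_arm", "kwargs": {"series": [[0, -0.4, 0.2, 0, 0, 0, 0.6], [0, -0.8, 0.2, 0, 0, 0, 0.6], [0, -1, 0.2, 0, 0, 0, 0.6], [0, -1, 0.2, 0, 0, 0, 0.6], [0, -1, 0.2, 0, 0, 0, 0.6]]}}

```text
clock: 23.68
eef_pos: [455.5, 223.8, 246.5]
eef_rot: [3.14, 0.002, 3.029]
wrist_force: [0.8, -0.2, -0.2]
finger_gap: 37.9
finger_force: 0.0
```

>>> {"fn": "jog_arm", "kwargs": {"series": [[0, -0.4, 0, 0, 0, 0, 0.6], [0, -0.8, 0, 0, 0, 0, 0.6], [0, -1, 0, 0, 0, 0, 0.6], [0, -1, 0, 0, 0, 0, 0.6], [0, -1, 0, 0, 0, 0, 0.6]]}}

```text
clock: 24.1
eef_pos: [455.6, 104.9, 245.9]
eef_rot: [3.14, 0.001, 3.03]
wrist_force: [0.2, 0.6, 0.4]
finger_gap: 37.8
finger_force: 0.0
```

```bash
python3 - <<'E'
from h import *
s=manip.read_state();print(s["clock"],s["eef_pos"])
t=C["top"]["frame"][:,:,::-1];s=C["side"]["frame"][:,:,::-1]
def crop(im,x,y): return cv2.resize(im[y:y+75,x:x+50],(400,600),interpolation=cv2.INTER_CUBIC)
cv2.imwrite("pics/c8.png",np.hstack([crop(t,190,195),crop(s,236,150)]))
yaw=-.112;x=np.array([np.cos(yaw),np.sin(yaw)]);y=np.array([-x[1],x[0]]);o=np.array([455,345])
P=[[*(o+x*a),z] for a in(-32,32) for z in(118,)]
print((proj(P)-[190,195]+.5)*8-.5,(proj(P,"side")-[236,150]+.5)*8-.5+[400,0])
E
```

```text
24.2 [455.47193896 106.32413601 245.69992905]
[[ 62.20897557 343.05109866]
 [ 96.29452249 130.45834854]] [[527.31890469 137.01796995]
 [679.64317474 137.24384095]]
```

View pics/c8.png

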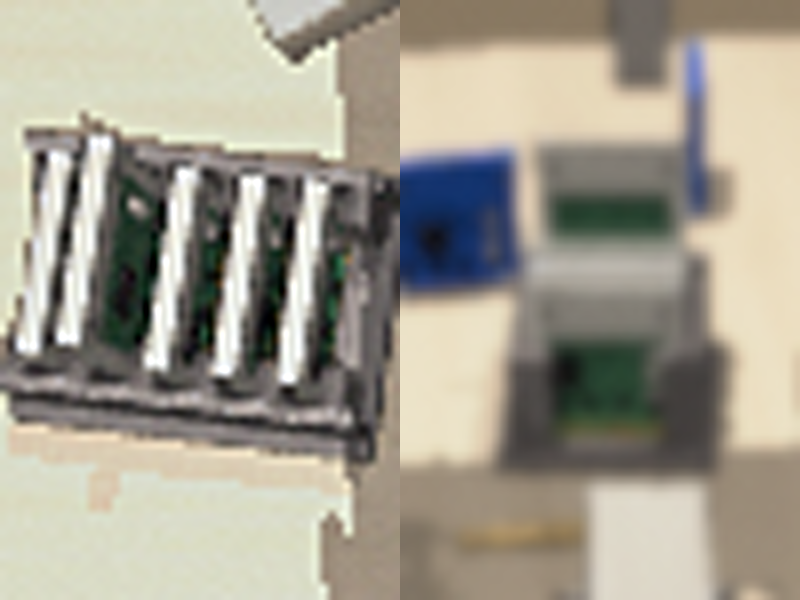

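Crop c8 shows the long card standing level in the empty slot. Its top ends are at (68,343) and (101,138), matching the predicted seated height, and all four short cards are still in place. I'm handing the job in.

```bash
python3 -c "
from cell import manip
print(manip.sign_off())"
```

```text
the job is handed in; nothing more can be done
None
```

The long card was laid on the rest, let go, regrasped by its top edge and lowered into the empty rack slot; the last pictures show it upright and fully seated, connector end down, with the four short cards in their slots, and the job was handed in at about 24 s.

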